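Clamp the sight glass onto the lapping machine's coolant pipe

ROBOT

A 6-joint arm with a two-finger parallel gripper is mounted at the origin on the work surface. World frame = base frame: x ahead of the robot, y to its left, z up, the work surface at z = 0. Lengths are in m, angles in rad, forces in N, time in s.
With the tool pointing down it reaches from about 0.25 to 0.725 m from the base axis. Payload 4 kg.
Tool frame: the origin (TCP) lies midway between the tips of the shut fingers; the grasp point (between the pads) lies 19 mm behind it; z points along the fingers, y is the line along which they close (so a half turn about z gives the same grasp; the last joint's range is limited). The gripper opens to 85 mm and grips with 20 to 120 N. Pads are 22 mm wide; open, the fingers measure 114 mm over their backs; the gripper's body (76 mm by 85 mm) begins 54 mm behind the grasp point. The pads swing forward as they close: fully open they stand 13 mm farther back than shut.
Start: joints at [1.241, 0.241, 0.005, 1.335, 0, 1.571], TCP at [0.162, 0.473, 0.231] pointing down, gripper open.
Joint ranges: [-2.72, 2.72], [-1.05, 1.87], [-1.09, 1.28], [-1.99, 2.15], [-1.42, 1.44], [-3.14, 3.14]. Speed limits (rad/s): [2.79, 2.79, 3.14, 3.14, 3.14, 3.14].

INTERFACE

Orientations are given as a unit quaternion [x, y, z, w].
In Python, from workcell import monitor, vision, job gives the robot as it stands.
- The arm moves only by the tool move_arm, never from a script. Its argument "moves" is a list that holds one entry, the list of rows, each a list of 5 numbers: the shift along the world's x, y, z in m, then the turn about the world's z in degrees, then the opening in per cent of the stroke, from 0 (shut) to 100 (fully open). In form: [[[x, y, z, turn, gripper], ...]]. A call has 1 to 5 rows; each row is the pose to reach, as a shift and turn from the pose commanded when the call began; what a row does not reach only later rows make up. A row lasts 1/8 s, in which the tool goes at most 62.5 mm and 10.7 degrees, less where a joint would pass 70% of its speed; a pose out of reach is approached as far as the arm can. A call with a gripper value outside its range is refused whole. The fingers move at their own pace and stop on an object; the grip force is fixed at half the most. Time passes only in rows, so rows that repeat a pose let the fingers close. It gives the time, the measured TCP pose, the force, the opening and the grip force at its end, in the units of the state.
- monitor.get_obs(): the state, without advancing time (a new reading comes with each control period).
- vision.camera(name): name is "side" or "top" or "wrist"; returns a dict with "color" (400x640x3 uint8, red, green, blue), "camera_matrix" (3x3 intrinsics, pixels), "eye" and "attitude" of the camera in the world; the wrist camera has in their place "hand_eye" (4x4, takes a point from camera to tool coordinates, whose origin is the TCP and whose axes are the flange's). Camera axes: x right, y up, looking along -z (the intrinsics and any distortion apply to the point x, -y, -z); pixel columns grow to the right and rows downward; lengths in m; the calibration is good to about 2 mm. A picture is of the moment at which its call begins: read the wrist's pose just before it. There is no depth.
- job.job_done(): hands the job in; it is judged then, once.
The state is a dict: "clock": time; "joint_pos": joint angles; "joint_vel": joint speeds; "tau": joint torques, N m; "eef_pos": TCP position; "tool_rot": TCP orientation; "ft_force": force on the tool from outside, world axes, zero at the start; "ft_torque": the same for the moment, N m; "grip_width": finger opening in m; "grasp_force": force on a finger pad.
Only numpy, scipy, OpenCV 4.12 (cv2) and the standard library are available. Lean on these libraries where they do the work, as an engineer would, in place of code of your own. Each camera call takes 0.05 s, during which the arm holds its last target. There are 200 camera calls.

TASK

The sight glass stands loose and off-centre on the coolant pipe's flange: swing the hinged half of the clamp ring shut until it has pushed the glass home against the fixed half. Then swing the latch lever across so that its jaw hooks the ring's post, and press it until it is wedged firmly tight and stays so when you let go, without overtightening the glass. Leave the other things on the bench alone.

Things in the scene. Friction and masses are not known exactly. Their poses are not given: they have to be found in the camera images.
- flange_centre (a point): Centre of the top face of the fixed lower pipe flange (68 mm across, 58 mm above the bench) on a 120 mm square base plate; z up. In its own axes: the fixed half of the clamp ring is on the -x side, the ring hinge 52 mm off on +y, the latch pivot at x -29, y -112 mm; the swinging half comes in from +x, and once shut its post stands near x +10, y -86 mm.
- glass_flange (a point): Centre of the underside of the loose sight glass: a steel flange 68 mm across and 8 mm thick, with a 48 mm wide glass body on top, 54 mm tall in all, about 0.3 kg. It rests on the lower flange, 8 to 12 mm out of centre. Pushed home it is within 4 mm of the flange centre; the exact spot differs with the wear of the clamp's liner.
- ring (a joint): Angle of the swinging half of the clamp ring: 0 when shut on an average glass, growing as it opens (counter-clockwise seen from above) to 1.25. Where it really bottoms out on the glass differs by up to 0.08 either way with the liner's wear: only force tells. The vertical hinge is stiff (about 0.1 N m): the ring stays where it is left.
- ring_hinge (a point): Point on the vertical hinge axis of the swinging half, at the height of ring_post.
- ring_post (a point): Grip point, 98 mm above the bench and 138 mm from the hinge, on the upright round steel post at the ring's free end: 12 mm thick (15 mm cap), top at 118 mm, free all round from 72 mm up; the latch hooks its lower part. Pushing it, about 1 N swings the ring, 2 to 3 N slides the glass; a rise of 5 to 10 N means the glass is home; over 30 N is too hard on the glass.
- latch (a joint): Angle of the latch lever: grows as it opens (clockwise seen from above) to 1.75. Closing, the jaw's mouth reaches the shut ring's post at about 0.6; its spiral face then draws the post 16 mm towards the pivot per rad. It gets tight between 0.4 and -0.7, depending on the liner: only force tells. Stop at -0.75. Vertical pivot, friction 0.05 N m; the wedge is self-locking.
- latch_pivot (a point): Point on the vertical pivot axis of the latch lever, at the height of latch_post.
- latch_post (a point): Grip point, 98 mm above the bench and 75 mm from the pivot, on the upright round steel handle of the latch: 12 mm thick (17 mm ball on top), top at 125 mm, free all round from 70 mm up. About 1 N swings it free; once the jaw bites, the push rises by about 1 N per mm. A rise of 8 to 12 N is firmly tight; under 6 N is too loose, over 16 N overtightens.
Not all that is in view belongs to the job. What is shaped like the part that bears glass_flange but black or turquoise is not meant.

How it is judged:
On the way, in this order (a step that is already met when the one before it is completed fails the run):
1. the ring is shut round both flanges and the glass is home, the latch still off (value of joint ring below 0.1 rad and horizontal distance between glass_flange and flange_centre below 0.0055 m and value of joint latch above 0.7 rad), for 0.1 s.
2. the latch jaw pulls on the ring's post and squeezes the flange (contact force between latch and ring above 10 N and contact force between ring and sight_glass above 15 N), for 0.2 s.
At the end, for the whole second after the job is handed in: The ring is shut (under 0.085 rad), the latch is wedged (under 0.45 rad) and by itself pulls on the ring's post with more than 10 N, the ring presses the glass's flange with more than 15 N, and the glass is upright, at rest and within 5 mm of the lower flange's centre (all of step 2 and value of joint ring below 0.085 rad and value of joint latch below 0.45 rad and horizontal distance between glass_flange and flange_centre below 0.005 m and angle between glass_flange's own z axis and vertical below 0.05 rad and linear speed of sight_glass below 0.02 m/s); the robot touches nothing.
It fails at once if the glass is squeezed too hard (ring on its flange over 80 N) (contact force between ring and sight_glass above 80 N).
It fails at once if the latch is overtightened (over 30 N on the ring's post) (contact force between latch and ring above 30 N).
It fails at once if another thing on the bench is pushed more than 30 mm away (distance of any of lap_ring_a, lap_ring_b, spare_gasket, spanner, coolant_bottle, ceramic_disc, grease_tin from where it was at the start of the episode above 0.03 m).
It also fails if it takes over 72 s, if anything falls off the work surface, if the arm or the gripper's body presses on something with over 40 N, if the wrist force passes 120 N, or if a joint passes its speed limit or range.

## Working session

There is one attempt and no reset: what is moved stays moved. The work goes in short steps, Python scripts to look and compute and a tool call to move; the robot and the scene stay as the last step left them, time stands still between calls to the robot, and variables do not carry over. Pictures are saved under pics/ and viewed, at most 10 in all, crops included, and the job is handed in when it is done.

Besides the shell and the picture viewer there is one more tool, called as name(argument=value, ...) on one line, values as JSON. move_arm: Moves the arm, as the interface text tells. Its arguments: {"type":"object","properties":{"moves":{"type":"array","items":{"type":"array","items":{"type":"array","items":{"type":"number"}}}}},"required":["moves"]}

```bash
mkdir -p pics; ls; cat > h.py <<'E'
import numpy as np, cv2
from workcell import monitor, vision, job
from scipy.spatial.transform import Rotation as R
def grab(n):
    d=vision.camera(n); cv2.imwrite(f'pics/{n}_raw.png',d['color'][:,:,::-1]); return d
def ray(d,u,v):
    K=np.array(d['camera_matrix']); p=np.linalg.solve(K,[u,v,1.]); 
    a=np.array(d['attitude']); M=a if a.shape==(3,3) else R.from_quat(a).as_matrix()
    return np.array(d['eye']), M@np.array([p[0],-p[1],-p[2]])
def onplane(d,u,v,z):
    e,r=ray(d,u,v); return e+r*(z-e[2])/r[2]
def tri(d1,uv1,d2,uv2):
    e1,r1=ray(d1,*uv1);e2,r2=ray(d2,*uv2)
    s=np.linalg.lstsq(np.c_[r1,-r2],e2-e1,rcond=None)[0]
    a=e1+r1*s[0];b=e2+r2*s[1];return (a+b)/2,np.linalg.norm(a-b)
E
python3 - <<'E'
from h import *
import pickle
o=monitor.get_obs();print({k:np.round(v,3) for k,v in o.items()})
D={n:grab(n) for n in('top','side')}
pickle.dump(D,open('d.pkl','wb'))
for n,d in D.items(): print(n,{k:np.round(v,3).tolist() for k,v in d.items() if k!='color'})
E
```

```text
pics
{'clock': np.float64(0.0), 'joint_pos': array([ 1.241,  0.241,  0.004,  1.335, -0.   ,  1.571]), 'joint_vel': array([-0.   , -0.001,  0.   ,  0.001, -0.001,  0.   ]), 'tau': array([ 0.0000e+00, -3.7232e+01,  2.5241e+01,  1.7000e-02,  0.0000e+00,
       -0.0000e+00]), 'eef_pos': array([0.162, 0.472, 0.23 ]), 'tool_rot': array([ 0.164,  0.986, -0.001, -0.   ]), 'ft_force': array([-0.077,  0.737, -0.552]), 'ft_torque': array([-0.045,  0.035, -0.008]), 'grasp_force': np.float64(0.0), 'grip_width': np.float64(0.085)}
top {'camera_matrix': [[415.491, 0.0, 320.042], [0.0, 415.491, 193.698], [0.0, 0.0, 1.0]], 'eye': [0.407, 0.069, 0.906], 'attitude': [0.084, -0.078, -0.677, 0.727]}
side {'camera_matrix': [[365.763, 0.0, 321.392], [0.0, 365.763, 206.58], [0.0, 0.0, 1.0]], 'eye': [0.162, -0.324, 0.487], 'attitude': [0.423, -0.18, -0.332, 0.824]}
```

View pics/top_raw.png

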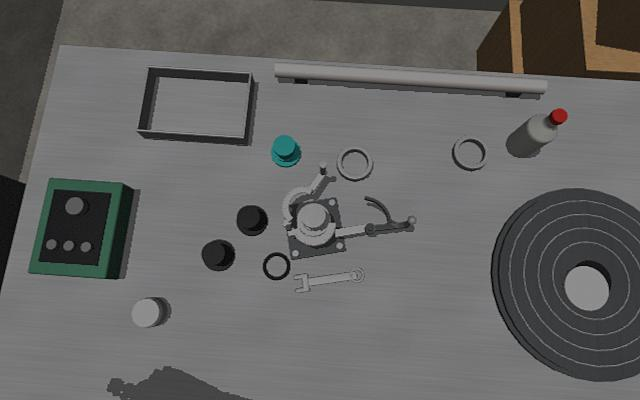

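View pics/side_raw.png

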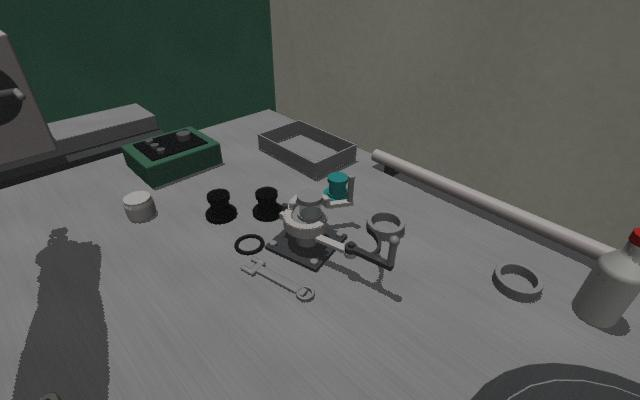

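Top view: the grey sight glass stands on the clamp at about (314,217), with the ring post at (322,168) and the latch handle at (411,221). The candidates shaped like the glass are grey (314,217), turquoise (285,150) and black (251,220) and (217,255). Only the grey one stands on the clamp's flange, and the black and turquoise ones are excluded. The enlarged crop below should confirm this.

```bash
python3 - <<'E'
from h import *
import pickle
D=pickle.load(open('d.pkl','rb'))
a=cv2.resize(D['top']['color'][140:270,270:430],None,fx=4.6,fy=4.6,interpolation=cv2.INTER_CUBIC)[:, :, ::-1]
b=cv2.resize(D['side']['color'][160:280,255:415],None,fx=4.6,fy=4.6,interpolation=cv2.INTER_CUBIC)[:,:,::-1]
cv2.imwrite('pics/ct.png',a);cv2.imwrite('pics/cs.png',b)
t,s=D['top'],D['side']
print('ringpost',onplane(t,322,167,.118),'latch',onplane(t,411,220,.118),'pivot',onplane(t,370,229,.065))
print(tri(t,(322,167),s,(350,178)),tri(t,(411,220),s,(394,240)))
E
```

```text
ringpost [0.64484211 0.08299739 0.118     ] latch [ 0.55139334 -0.09492675  0.118     ] pivot [ 0.53648037 -0.02303876  0.065     ]
(array([0.64714142, 0.08239644, 0.11304951]), np.float64(0.0020734193352832404)) (array([ 0.55200258, -0.0955853 ,  0.11712568]), np.float64(0.0012623260480640916))
```

View pics/ct.png

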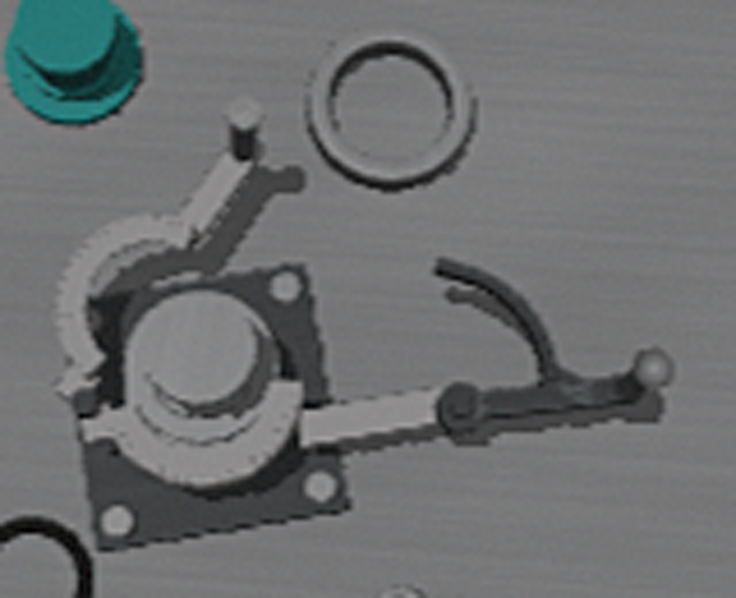

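View pics/cs.png

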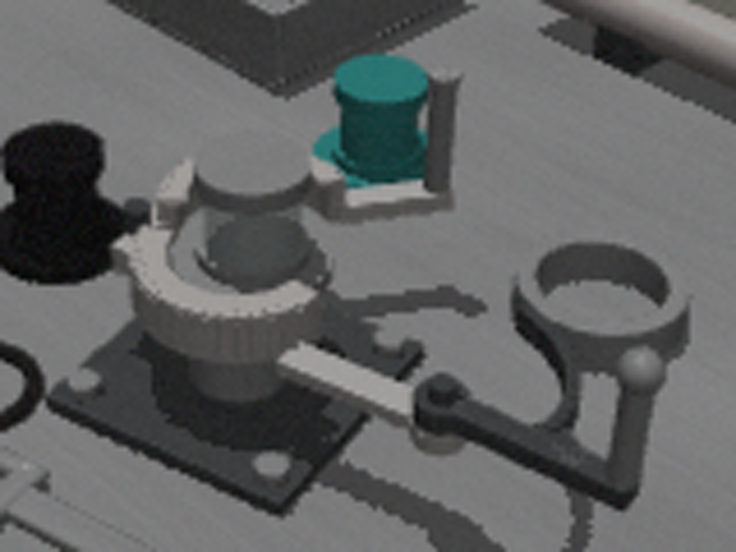

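The crops confirm it: the grey glass is in the clamp, its ring arm open with the post cap at top px (323,164), the latch ball at (412,220), the pivot at (370,227) and the bolts at (332,202), (340,246), (295,253). The loose lap ring at about (355,164) is close to the post's path.

```bash
cat > geo.py <<'E'
from h import *
import pickle
D=pickle.load(open('d.pkl','rb'));t,s=D['top'],D['side']
c=lambda u,v:(270+u/4.6,140+v/4.6)
cs=lambda u,v:(255+u/4.6,160+v/4.6)
B=[onplane(t,*c(*p),.012)[:2] for p in((287,287),(320,487),(116,521))]
F0=(B[0]+B[2])/2
ex=(B[0]-B[1]);ex/=np.linalg.norm(ex); e2=B[2]-B[1];e2/=np.linalg.norm(e2)
th=np.mean([np.arctan2(ex[1],ex[0]),np.arctan2(-e2[0],e2[1])])
post=tri(t,c(243,110),s,cs(446,74)); lat=tri(t,c(655,368),s,cs(641,368))
if __name__=='__main__':
    print('bolts',B,np.linalg.norm(B[0]-B[1]),np.linalg.norm(B[2]-B[1]),ex@e2)
    Rm=np.array([[np.cos(th),-np.sin(th)],[np.sin(th),np.cos(th)]])
    w=lambda x,y:F0+Rm@[x,y]
    H=w(0,.052);P=w(-.029,-.112)
    Pm=tri(t,c(460,398),s,cs(441,388))
    print('F',F0,'th',np.degrees(th),'H',H,'P',P,'Pmeas',Pm,'post',post,'lat',lat)
    print('post r',np.linalg.norm(post[0][:2]-H),'lat r',np.linalg.norm(lat[0][:2]-P),np.linalg.norm(lat[0][:2]-Pm[0][:2]))
    S=w(.010,-.086); a=lambda v:np.degrees(np.arctan2(v[1],v[0]))
    print('shut post',S,np.linalg.norm(S-H),'ang now',a(post[0][:2]-H),'shut',a(S-H),'latch ang',a(lat[0][:2]-P),'dir to shut post',a(S-P))
    for z in(.058,.1): print('ring lap',onplane(t,355,164,.01),'glass top',onplane(t,*c(190,348),.112))
E
python3 geo.py
```

```text
bolts [array([0.5975382, 0.0562975]), array([0.50346953, 0.03467671]), array([0.48087532, 0.128286  ])] 0.09652136437834408 0.09629744302445135 -0.010920220587512908
F [0.53920676 0.09229175] th 13.256931491590834 H [0.52728222 0.14290603] P [ 0.5366632  -0.02337385] Pmeas (array([ 0.54033642, -0.02183675,  0.06863749]), np.float64(0.001707845722934038)) post (array([0.65242178, 0.08148223, 0.11584462]), np.float64(0.0011181332701409679)) lat (array([ 0.5513758 , -0.09735362,  0.11875159]), np.float64(0.00020386176359612354))
post r 0.1394015492817041 lat r 0.07542856021562994 0.07631950504709017
shut post [0.56866164 0.0108767 ] 0.13836184445142383 ang now -26.14375983681718 shut -72.59844476730488 latch ang -78.75215543627269 dir to shut post 46.946999017570676
ring lap [0.68981004 0.01128203 0.01      ] glass top [0.54706885 0.09677536 0.112     ]
ring lap [0.68981004 0.01128203 0.01      ] glass top [0.54706885 0.09677536 0.112     ]
```

move_arm(moves=[[[0.047,-0.038,0,-1,100],[0.094,-0.076,0,-2,100],[0.141,-0.114,0,-3,100],[0.188,-0.152,0,-4,100],[0.235,-0.19,0,-5,100]]])

```text
clock: 0.72
eef_pos: [0.398, 0.2815, 0.231]
tool_rot: [0.207, 0.978, -0.0, -0.0]
ft_force: [0.4, 0.3, -0.3]
grip_width: 0.0852
grasp_force: 0.0
```

move_arm(moves=[[[0.047,-0.038,0,-1,100],[0.094,-0.076,0,-2,100],[0.141,-0.114,0,-2,100],[0.188,-0.152,0,-2,100],[0.235,-0.19,0,-2,100]]])

```text
clock: 1.35
eef_pos: [0.633, 0.0916, 0.2307]
tool_rot: [0.224, 0.975, -0.0, -0.0]
ft_force: [1.1, 0.7, -0.1]
grip_width: 0.0852
grasp_force: 0.0
```

```bash
cat > st.py <<'E'
from h import *
def st():
    o=monitor.get_obs(); M=R.from_quat(o['tool_rot']).as_matrix()
    print(round(float(o['clock']),2),'tcp',np.round(o['eef_pos'],4),'yawY',np.round(np.degrees(np.arctan2(M[1,1],M[0,1])),1),'F',np.round(o['ft_force'],2),'w',round(float(o['grip_width']),4),'j6',np.round(o['joint_pos'],2))
    return o
if __name__=='__main__': st()
E
python3 st.py
```

```text
1.35 tcp [0.633  0.0916 0.2307] yawY 64.1 F [ 1.15  0.71 -0.07] w 0.0852 j6 [0.14 0.53 0.43 1.47 0.   0.6 ]
```

move_arm(moves=[[[0.019,-0.01,0,0,60],[0.019,-0.01,-0.05,0,60],[0.019,-0.01,-0.1,0,60],[0.019,-0.01,-0.149,0,50],[0.019,-0.01,-0.149,0,30]]])

```text
clock: 1.98
eef_pos: [0.6464, 0.0824, 0.0767]
tool_rot: [0.224, 0.975, -0.002, -0.006]
ft_force: [0.3, -0.0, 0.3]
grip_width: 0.0263
grasp_force: 0.0
```

```bash
python3 - <<'E'
from st import *
st(); d=vision.camera('wrist'); cv2.imwrite('pics/w1.png',d['color'][:,:,::-1]); print(np.round(d['hand_eye'],3).tolist())
E
```

```text
1.98 tcp [0.6464 0.0824 0.0767] yawY 64.1 F [ 0.29 -0.01  0.26] w 0.0263 j6 [ 0.13  0.64  0.22  1.16 -0.    0.58]
[[0.001, 0.951, 0.311, 0.079], [1.0, -0.001, -0.001, 0.0], [-0.0, 0.311, -0.951, -0.142], [0.0, 0.0, 0.0, 1.0]]
```

View pics/w1.png

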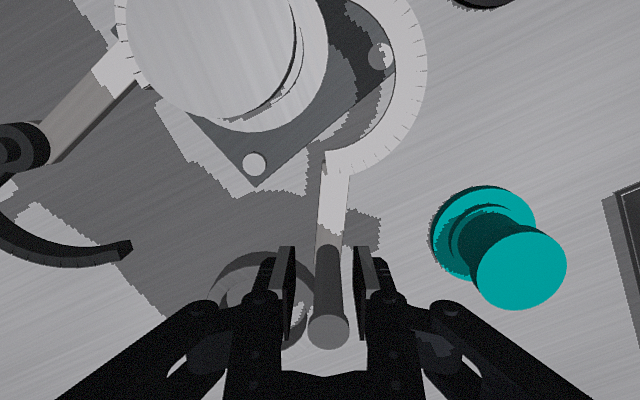

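The wrist view shows the ring's post (cap at about (328,330)) standing between the fingers (x 288 to 362), with the arm leading to the clamp. Next I work out the arc.

```bash
cat > arc.py <<'E'
from h import *
import sys
def tab(H,r,a0,angs):
    p=lambda a:np.array(H)+r*np.array([np.cos(np.radians(a)),np.sin(np.radians(a))])
    for a in angs: print(a,np.round(p(a),4),'rel',np.round(p(a)-p(a0),4),a-a0)
E
python3 -c "
from arc import *
from st import st
tab((.5273,.1429),.1388,-26,list(range(-26,-80,-4)))
st()"
```

```text
-26 [0.6521 0.0821] rel [0. 0.] 0
-30 [0.6475 0.0735] rel [-0.0045 -0.0086] -4
-34 [0.6424 0.0653] rel [-0.0097 -0.0168] -8
-38 [0.6367 0.0574] rel [-0.0154 -0.0246] -12
-42 [0.6304 0.05  ] rel [-0.0216 -0.032 ] -16
-46 [0.6237 0.0431] rel [-0.0283 -0.039 ] -20
-50 [0.6165 0.0366] rel [-0.0355 -0.0455] -24
-54 [0.6089 0.0306] rel [-0.0432 -0.0514] -28
-58 [0.6009 0.0252] rel [-0.0512 -0.0569] -32
-62 [0.5925 0.0203] rel [-0.0596 -0.0617] -36
-66 [0.5838 0.0161] rel [-0.0683 -0.066 ] -40
-70 [0.5748 0.0125] rel [-0.0773 -0.0696] -44
-74 [0.5656 0.0095] rel [-0.0865 -0.0726] -48
-78 [0.5562 0.0071] rel [-0.0959 -0.0749] -52
2.02 tcp [0.6491 0.0828 0.0803] yawY 64.1 F [ 0.5  -0.43 -0.07] w 0.0254 j6 [ 0.13  0.64  0.23  1.16 -0.    0.58]
```

Commanded now (0.652, 0.0816, yaw 64), i.e. arc angle about −26°.

move_arm(moves=[[[0,0,0,0,22],[-0.0045,-0.0086,0,-4,22],[-0.0097,-0.0168,0,-8,22],[-0.0154,-0.0246,0,-12,22],[-0.0216,-0.032,0,-16,22]]])

```text
clock: 2.65
eef_pos: [0.6316, 0.0513, 0.0859]
tool_rot: [0.358, 0.934, 0.002, 0.003]
ft_force: [0.4, 0.6, -0.6]
grip_width: 0.0193
grasp_force: 0.4
```

```bash
python3 st.py
```

```text
2.65 tcp [0.6316 0.0513 0.0859] yawY 48.0 F [ 0.36  0.63 -0.62] w 0.0193 j6 [0.08 0.59 0.15 1.12 0.   0.81]
```

move_arm(moves=[[[-0.0067,-0.0069,0,-4,22],[-0.0139,-0.0135,0,-8,22],[-0.0176,-0.0165,0,-10,22],[-0.0215,-0.0194,0,-12,22],[-0.0215,-0.0194,0,-12,22]]])

```text
clock: 3.28
eef_pos: [0.6081, 0.0316, 0.0831]
tool_rot: [0.453, 0.891, 0.0, 0.001]
ft_force: [-0.2, -0.2, -0.3]
grip_width: 0.0188
grasp_force: 0.0
```

```bash
cat > a2.py <<'E'
from arc import *
from st import st
# usage: H choice, force along tangent
def rep(H,sgn):
    o=st(); v=o['eef_pos'][:2]-np.array(H); a=np.degrees(np.arctan2(v[1],v[0])); u=v/np.linalg.norm(v); t=np.array([-u[1],u[0]])*sgn
    print('arc ang',round(a,1),'r',round(np.linalg.norm(v),4),'push resist',round(-float(o['ft_force'][:2]@t),2),'radial',round(float(o['ft_force'][:2]@u),2))
if __name__=='__main__':
    rep((.5273,.1429),-1) if sys.argv[1]=='r' else rep((.5377,-.0228),1)
E
python3 a2.py r; python3 -c "
from arc import *
tab((.5273,.1429),.1388,-54,list(range(-54,-82,-2)))"
```

```text
3.27 tcp [0.6081 0.0316 0.0831] yawY 36.1 F [-0.2  -0.2  -0.34] w 0.0188 j6 [ 0.05  0.55  0.07  1.09 -0.    0.99]
arc ang -54.0 r 0.1376 push resist -0.28 radial 0.05
-54 [0.6089 0.0306] rel [0. 0.] 0
-56 [0.6049 0.0278] rel [-0.004  -0.0028] -2
-58 [0.6009 0.0252] rel [-0.008  -0.0054] -4
-60 [0.5967 0.0227] rel [-0.0122 -0.0079] -6
-62 [0.5925 0.0203] rel [-0.0164 -0.0103] -8
-64 [0.5881 0.0181] rel [-0.0207 -0.0125] -10
-66 [0.5838 0.0161] rel [-0.0251 -0.0145] -12
-68 [0.5793 0.0142] rel [-0.0296 -0.0164] -14
-70 [0.5748 0.0125] rel [-0.0341 -0.0181] -16
-72 [0.5702 0.0109] rel [-0.0387 -0.0197] -18
-74 [0.5656 0.0095] rel [-0.0433 -0.0211] -20
-76 [0.5609 0.0082] rel [-0.048  -0.0224] -22
-78 [0.5562 0.0071] rel [-0.0527 -0.0235] -24
-80 [0.5514 0.0062] rel [-0.0575 -0.0244] -26
```

move_arm(moves=[[[-0.004,-0.0028,0,-2,22],[-0.008,-0.0054,0,-4,22],[-0.0101,-0.0067,0,-5,22],[-0.0122,-0.0079,0,-6,22],[-0.0122,-0.0079,0,-6,22]]])

```text
clock: 3.9
eef_pos: [0.5952, 0.0236, 0.0821]
tool_rot: [0.499, 0.866, -0.0, -0.0]
ft_force: [1.1, 1.3, -0.7]
grip_width: 0.0186
grasp_force: 0.0
```

```bash
python3 a2.py r
```

```text
3.9 tcp [0.5952 0.0236 0.0821] yawY 30.1 F [ 1.11  1.26 -0.72] w 0.0186 j6 [ 0.04  0.53  0.03  1.07 -0.    1.09]
arc ang -60.3 r 0.1373 push resist 1.59 radial -0.55
```

move_arm(moves=[[[-0.0021,-0.0012,0,-1,22],[-0.0042,-0.0024,0,-2,22],[-0.0063,-0.0035,0,-3,22],[-0.0085,-0.0046,0,-4,22],[-0.0085,-0.0046,0,-4,22]]])

```text
clock: 4.53
eef_pos: [0.5868, 0.0189, 0.0823]
tool_rot: [0.529, 0.848, -0.0, -0.0]
ft_force: [-0.0, 0.3, 0.5]
grip_width: 0.0187
grasp_force: 0.0
```

```bash
python3 a2.py r
```

```text
4.53 tcp [0.5868 0.0189 0.0823] yawY 26.1 F [-0.03  0.31  0.55] w 0.0187 j6 [ 0.03  0.51  0.    1.06 -0.    1.15]
arc ang -64.4 r 0.1376 push resist 0.11 radial -0.3
```

move_arm(moves=[[[-0.0022,-0.001,0,-1,22],[-0.0044,-0.002,0,-2,22],[-0.0066,-0.003,0,-3,22],[-0.0066,-0.003,0,-3,22]]])

```text
clock: 5.03
eef_pos: [0.5802, 0.0159, 0.0824]
tool_rot: [0.551, 0.834, -0.0, -0.0]
ft_force: [0.3, 0.2, 0.3]
grip_width: 0.0188
grasp_force: 0.1
```

```bash
python3 a2.py r; python3 - <<'E'
from h import *
d=vision.camera('wrist'); cv2.imwrite('pics/w2.png',d['color'][:,:,::-1])
E
```

```text
5.03 tcp [0.5802 0.0159 0.0824] yawY 23.1 F [0.29 0.22 0.34] w 0.0188 j6 [ 0.03  0.5  -0.02  1.05 -0.    1.2 ]
arc ang -67.4 r 0.1375 push resist 0.36 radial -0.09
```

View pics/w2.png

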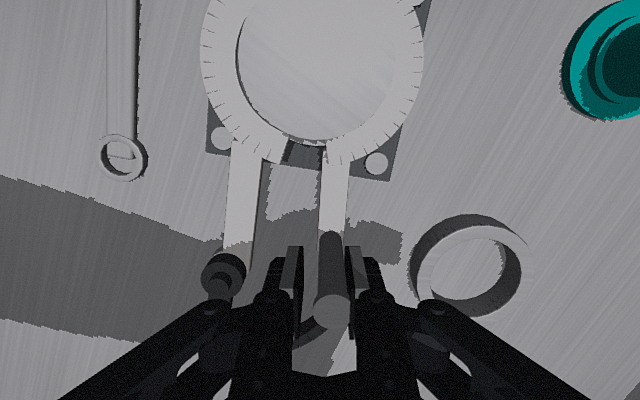

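The ring is nearly shut; the post (332,310) is being carried by the right pad. I go on in small steps, watching the force.

move_arm(moves=[[[-0.0011,-0.0005,0,-0.5,22],[-0.0022,-0.0009,0,-1,22],[-0.0034,-0.0013,0,-1.5,22],[-0.0034,-0.0013,0,-1.5,22]]])

```text
clock: 5.58
eef_pos: [0.577, 0.0147, 0.0823]
tool_rot: [0.562, 0.827, -0.0, 0.0]
ft_force: [1.1, -0.5, -0.4]
grip_width: 0.0187
grasp_force: 0.3
```

```bash
python3 a2.py r
```

```text
5.58 tcp [0.577  0.0147 0.0823] yawY 21.6 F [ 1.12 -0.47 -0.43] w 0.0187 j6 [ 0.03  0.49 -0.03  1.05 -0.    1.22]
arc ang -68.8 r 0.1375 push resist 0.87 radial 0.84
```

move_arm(moves=[[[-0.0011,-0.0004,0,-0.5,22],[-0.0022,-0.0008,0,-1,22],[-0.0034,-0.0012,0,-1.5,22],[-0.0034,-0.0012,0,-1.5,22]]])

```text
clock: 6.08
eef_pos: [0.5736, 0.0135, 0.0823]
tool_rot: [0.573, 0.82, -0.0, 0.0]
ft_force: [1.2, -0.4, 0.1]
grip_width: 0.0187
grasp_force: 0.4
```

```bash
python3 a2.py r
```

```text
6.08 tcp [0.5736 0.0135 0.0823] yawY 20.1 F [ 1.21 -0.35  0.05] w 0.0187 j6 [ 0.02  0.49 -0.04  1.05 -0.    1.24]
arc ang -70.3 r 0.1374 push resist 1.02 radial 0.74
```

move_arm(moves=[[[-0.0011,-0.0004,0,-0.5,22],[-0.0023,-0.0008,0,-1,22],[-0.0035,-0.0012,0,-1.5,22],[-0.0035,-0.0012,0,-1.5,22]]])

```text
clock: 6.58
eef_pos: [0.5726, 0.0133, 0.0824]
tool_rot: [0.583, 0.812, 0.002, 0.001]
ft_force: [8.4, 2.1, -5.7]
grip_width: 0.0189
grasp_force: 4.1
```

```bash
python3 a2.py r
```

```text
6.58 tcp [0.5726 0.0133 0.0824] yawY 18.6 F [ 8.36  2.11 -5.74] w 0.0189 j6 [ 0.02  0.48 -0.05  1.04  0.    1.27]
arc ang -70.7 r 0.1373 push resist 8.59 radial 0.77
```

move_arm(moves=[[[-0.0011,-0.0003,0,-0.5,22],[-0.0023,-0.0007,0,-1,22],[-0.0023,-0.0007,0,-1,22]]])

```text
clock: 6.95
eef_pos: [0.5722, 0.0133, 0.0825]
tool_rot: [0.59, 0.807, 0.004, 0.002]
ft_force: [13.0, 3.8, -9.0]
grip_width: 0.0186
grasp_force: 6.6
```

```bash
python3 a2.py r
```

```text
6.95 tcp [0.5722 0.0133 0.0825] yawY 17.6 F [13.02  3.76 -9.03] w 0.0186 j6 [ 0.02  0.48 -0.05  1.03  0.    1.28]
arc ang -70.9 r 0.1372 push resist 13.53 radial 0.7
```

move_arm(moves=[[[0.0036,0.0012,0,0,22],[0.0072,0.0024,0,0,30],[0.0072,0.0024,0,0,40],[0.0072,0.0024,0.03,0,40],[0.0072,0.0024,0.09,0,60]]])

```text
clock: 7.58
eef_pos: [0.5721, 0.0139, 0.1701]
tool_rot: [0.591, 0.807, -0.003, -0.003]
ft_force: [1.0, -0.3, 0.4]
grip_width: 0.0503
grasp_force: 0.0
```

move_arm(moves=[[[0.04,-0.04,0.05,0,60],[0.06,-0.1,0.06,0,60],[0.06,-0.15,0.06,0,60],[0.06,-0.15,0.06,0,60]]])

```text
clock: 8.07
eef_pos: [0.6345, -0.1407, 0.232]
tool_rot: [0.593, 0.805, -0.001, -0.0]
ft_force: [0.3, 1.2, 0.3]
grip_width: 0.051
grasp_force: 0.0
```

```bash
python3 - <<'E'
from st import *
st()
T=grab('top');S=grab('side');import pickle;pickle.dump({'top':T,'side':S},open('d2.pkl','wb'))
a=cv2.resize(T['color'][140:270,270:430],None,fx=3.6,fy=3.6,interpolation=cv2.INTER_CUBIC)[:, :, ::-1]
cv2.imwrite('pics/ct2.png',a)
E
```

```text
8.07 tcp [ 0.6345 -0.1407  0.232 ] yawY 17.2 F [0.33 1.15 0.3 ] w 0.051 j6 [-0.22  0.55  0.47  1.49 -0.    1.05]
```

View pics/ct2.png

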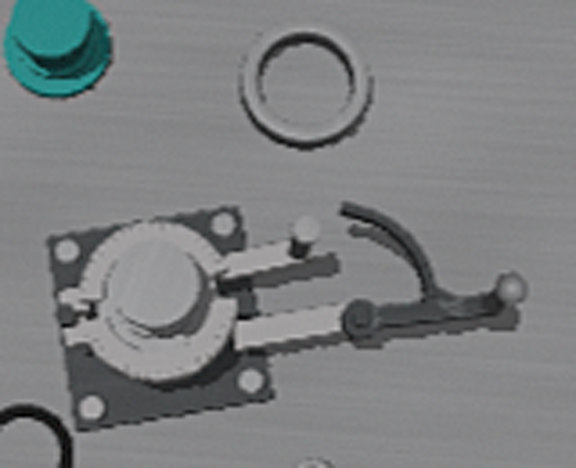

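The ring is shut around the glass, with the post cap at crop (305,230), the glass top at about (153,285), the latch ball at (511,289) and its jaw tip at (345,208). I check the numbers.

```bash
python3 - <<'E'
from h import *
import pickle
D=pickle.load(open('d2.pkl','rb'));t=D['top']
c=lambda u,v:(270+u/3.6,140+v/3.6)
H=np.array([.5273,.1429]);F=np.array([.5392,.0923]);P=np.array([.5377,-.0228])
p=onplane(t,*c(305,228),.118)[:2]; g=onplane(t,*c(153,285),.112)[:2]; l=onplane(t,*c(511,289),.118)[:2]; j=onplane(t,*c(345,208),.075)[:2]
a=lambda v:np.degrees(np.arctan2(v[1],v[0]))
print('post',p,np.linalg.norm(p-H),'ring rad',np.radians(a(p-H)+72.6),'glass off',g-F,'latch',l,a(l-P),'jaw',a(j-P),np.linalg.norm(j-P),'post from P',a(p-P),np.linalg.norm(p-P))
from arc import tab
tab(P,.075,-79,list(range(-79,75,5)))
E
```

```text
post [0.57622292 0.01453928] 0.1373678544778542 ring rad 0.06045216577958938 glass off [0.00115804 0.00163563] latch [ 0.55098433 -0.0967463 ] -79.81554039174573 jaw 11.378852068808307 0.06223157411550497 post from P 44.106113870429255 0.05364919936436937
-79 [ 0.552  -0.0964] rel [0. 0.] 0
-74 [ 0.5584 -0.0949] rel [0.0064 0.0015] 5
-69 [ 0.5646 -0.0928] rel [0.0126 0.0036] 10
-64 [ 0.5706 -0.0902] rel [0.0186 0.0062] 15
-59 [ 0.5763 -0.0871] rel [0.0243 0.0093] 20
-54 [ 0.5818 -0.0835] rel [0.0298 0.0129] 25
-49 [ 0.5869 -0.0794] rel [0.0349 0.017 ] 30
-44 [ 0.5917 -0.0749] rel [0.0396 0.0215] 35
-39 [ 0.596 -0.07 ] rel [0.044  0.0264] 40
-34 [ 0.5999 -0.0647] rel [0.0479 0.0317] 45
-29 [ 0.6033 -0.0592] rel [0.0513 0.0373] 50
-24 [ 0.6062 -0.0533] rel [0.0542 0.0431] 55
-19 [ 0.6086 -0.0472] rel [0.0566 0.0492] 60
-14 [ 0.6105 -0.0409] rel [0.0585 0.0555] 65
-9 [ 0.6118 -0.0345] rel [0.0598 0.0619] 70
-4 [ 0.6125 -0.028 ] rel [0.0605 0.0684] 75
1 [ 0.6127 -0.0215] rel [0.0607 0.0749] 80
6 [ 0.6123 -0.015 ] rel [0.0603 0.0815] 85
11 [ 0.6113 -0.0085] rel [0.0593 0.0879] 90
16 [ 0.6098 -0.0021] rel [0.0578 0.0943] 95
21 [0.6077 0.0041] rel [0.0557 0.1005] 100
26 [0.6051 0.0101] rel [0.0531 0.1065] 105
31 [0.602  0.0158] rel [0.05   0.1122] 110
36 [0.5984 0.0213] rel [0.0464 0.1177] 115
41 [0.5943 0.0264] rel [0.0423 0.1228] 120
46 [0.5898 0.0312] rel [0.0378 0.1276] 125
51 [0.5849 0.0355] rel [0.0329 0.1319] 130
56 [0.5796 0.0394] rel [0.0276 0.1358] 135
61 [0.5741 0.0428] rel [0.0221 0.1392] 140
66 [0.5682 0.0457] rel [0.0162 0.1421] 145
71 [0.5621 0.0481] rel [0.0101 0.1445] 150
```

```bash
python3 st.py
```

```text
8.18 tcp [ 0.6343 -0.1366  0.2317] yawY 17.5 F [-0.71 -0.14 -0.01] w 0.0512 j6 [-0.21  0.55  0.47  1.49  0.    1.05]
```

move_arm(moves=[[[-0.045,0.02,0,-4,60],[-0.083,0.039,0,-7,60],[-0.083,0.039,-0.05,-7,60],[-0.083,0.039,-0.1,-7,60],[-0.083,0.039,-0.149,-7,60]]])

```text
clock: 8.8
eef_pos: [0.5513, -0.0947, 0.0823]
tool_rot: [0.638, 0.77, 0.0, -0.0]
ft_force: [0.1, 0.9, 0.1]
grip_width: 0.0514
grasp_force: 0.0
```

move_arm(moves=[[[0,0,0,0,40],[0,0,0,0,26]]])

```text
clock: 9.05
eef_pos: [0.5531, -0.096, 0.085]
tool_rot: [0.638, 0.77, 0.001, 0.001]
ft_force: [1.0, 0.3, 0.1]
grip_width: 0.0221
grasp_force: 0.0
```

```bash
python3 - <<'E'
from a2 import *
rep((.5377,-.0228),1); d=vision.camera('wrist'); cv2.imwrite('pics/w3.png',d['color'][:,:,::-1])
E
```

```text
9.05 tcp [ 0.5531 -0.096   0.085 ] yawY 10.7 F [0.96 0.31 0.1 ] w 0.0221 j6 [-0.17  0.46 -0.07  1.03  0.    1.21]
arc ang -78.2 r 0.0748 push resist -1.0 radial -0.11
```

View pics/w3.png

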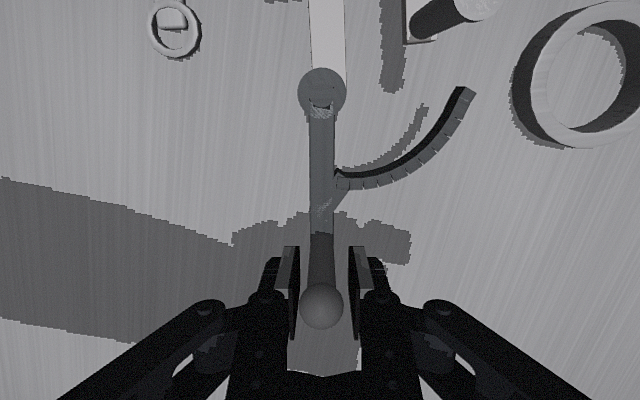

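The handle's ball (321,305) is centred between the fingers, and the jaw curves towards the ring's post at the upper right (440,15). I swing it.

move_arm(moves=[[[0.0064,0.0015,0,5,24],[0.0126,0.0036,0,10,24],[0.0186,0.0062,0,15,24],[0.0243,0.0093,0,20,24],[0.0298,0.0129,0,25,24]]])

```text
clock: 9.72
eef_pos: [0.5835, -0.084, 0.0861]
tool_rot: [0.456, 0.89, 0.001, 0.002]
ft_force: [-1.5, -0.8, -0.1]
grip_width: 0.0203
grasp_force: 0.4
```

```bash
python3 a2.py l; python3 -c "
from arc import *
tab((.5377,-.0228),.075,-54,range(-54,-9,3))"
```

```text
9.72 tcp [ 0.5835 -0.084   0.0861] yawY 35.8 F [-1.53 -0.76 -0.13] w 0.0203 j6 [-0.14  0.51  0.01  1.07 -0.    0.8 ]
arc ang -53.2 r 0.0764 push resist 1.69 radial -0.31
-54 [ 0.5818 -0.0835] rel [0. 0.] 0
-51 [ 0.5849 -0.0811] rel [0.0031 0.0024] 3
-48 [ 0.5879 -0.0785] rel [0.0061 0.0049] 6
-45 [ 0.5907 -0.0758] rel [0.0089 0.0076] 9
-42 [ 0.5934 -0.073 ] rel [0.0117 0.0105] 12
-39 [ 0.596 -0.07 ] rel [0.0142 0.0135] 15
-36 [ 0.5984 -0.0669] rel [0.0166 0.0166] 18
-33 [ 0.6006 -0.0636] rel [0.0188 0.0198] 21
-30 [ 0.6027 -0.0603] rel [0.0209 0.0232] 24
-27 [ 0.6045 -0.0568] rel [0.0227 0.0266] 27
-24 [ 0.6062 -0.0533] rel [0.0244 0.0302] 30
-21 [ 0.6077 -0.0497] rel [0.0259 0.0338] 33
-18 [ 0.609 -0.046] rel [0.0272 0.0375] 36
-15 [ 0.6101 -0.0422] rel [0.0284 0.0413] 39
-12 [ 0.6111 -0.0384] rel [0.0293 0.0451] 42
```

move_arm(moves=[[[0.0031,0.0024,0,3,24],[0.0061,0.0049,0,6,24],[0.0089,0.0076,0,9,24],[0.0089,0.0076,0,9,24]]])

```text
clock: 10.22
eef_pos: [0.5926, -0.0763, 0.0859]
tool_rot: [0.386, 0.923, 0.001, 0.002]
ft_force: [0.3, 0.2, 0.4]
grip_width: 0.0207
grasp_force: 0.0
```

```bash
python3 a2.py l
```

```text
10.22 tcp [ 0.5926 -0.0763  0.0859] yawY 44.6 F [0.26 0.24 0.44] w 0.0207 j6 [-0.13  0.52  0.03  1.08  0.    0.66]
arc ang -44.2 r 0.0767 push resist -0.35 radial 0.02
```

move_arm(moves=[[[0.0014,0.0014,0,1.5,24],[0.0028,0.0029,0,3,24],[0.0041,0.0044,0,4.5,24],[0.0041,0.0044,0,4.5,24]]])

```text
clock: 10.72
eef_pos: [0.5951, -0.0717, 0.0832]
tool_rot: [0.349, 0.937, 0.0, -0.0]
ft_force: [-0.1, -0.9, -0.0]
grip_width: 0.0207
grasp_force: 0.0
```

```bash
python3 a2.py l
```

```text
10.72 tcp [ 0.5951 -0.0717  0.0832] yawY 49.1 F [-0.06 -0.85 -0.02] w 0.0207 j6 [-0.12  0.53  0.04  1.08  0.    0.59]
arc ang -40.4 r 0.0754 push resist 0.69 radial 0.51
```

move_arm(moves=[[[0.0012,0.0015,0,1.5,24],[0.0024,0.0031,0,3,24],[0.0036,0.0047,0,4.5,24],[0.0036,0.0047,0,4.5,24]]])

```text
clock: 11.22
eef_pos: [0.5986, -0.0669, 0.0832]
tool_rot: [0.312, 0.95, 0.0, -0.0]
ft_force: [-0.2, 0.0, 0.2]
grip_width: 0.0204
grasp_force: 0.0
```

```bash
python3 a2.py l
```

```text
11.22 tcp [ 0.5986 -0.0669  0.0832] yawY 53.6 F [-0.19  0.04  0.19] w 0.0204 j6 [-0.11  0.54  0.05  1.08  0.    0.52]
arc ang -35.9 r 0.0752 push resist 0.08 radial -0.17
```

move_arm(moves=[[[0.0011,0.0016,0,1.5,24],[0.0022,0.0033,0,3,24],[0.0022,0.0033,0,3,24]]])

```text
clock: 11.6
eef_pos: [0.6003, -0.0644, 0.0832]
tool_rot: [0.287, 0.958, -0.001, -0.0]
ft_force: [-1.5, -2.8, 0.8]
grip_width: 0.0204
grasp_force: 1.9
```

```bash
python3 a2.py l
```

```text
11.6 tcp [ 0.6003 -0.0644  0.0832] yawY 56.6 F [-1.52 -2.78  0.84] w 0.0204 j6 [-0.11  0.54  0.06  1.09 -0.    0.48]
arc ang -33.6 r 0.0752 push resist 3.16 radial 0.27
```

move_arm(moves=[[[0.0007,0.0011,0,1,24],[0.0014,0.0022,0,2,24],[0.0014,0.0022,0,2,24]]])

```text
clock: 11.98
eef_pos: [0.6013, -0.0628, 0.0831]
tool_rot: [0.271, 0.963, -0.001, -0.001]
ft_force: [-3.4, -5.7, 1.7]
grip_width: 0.0208
grasp_force: 3.1
```

```bash
python3 a2.py l
```

```text
11.97 tcp [ 0.6013 -0.0628  0.0831] yawY 58.6 F [-3.39 -5.71  1.67] w 0.0208 j6 [-0.1   0.54  0.06  1.09 -0.    0.45]
arc ang -32.2 r 0.0751 push resist 6.64 radial 0.18
```

move_arm(moves=[[[0.0007,0.0011,0,1,24],[0.0013,0.0022,0,2,24],[0.0013,0.0022,0,2,24]]])

```text
clock: 12.35
eef_pos: [0.6021, -0.0614, 0.0831]
tool_rot: [0.254, 0.967, -0.002, -0.001]
ft_force: [-4.2, -6.3, 1.7]
grip_width: 0.0203
grasp_force: 4.1
```

```bash
python3 a2.py l
```

```text
12.35 tcp [ 0.6021 -0.0614  0.0831] yawY 60.5 F [-4.16 -6.31  1.66] w 0.0203 j6 [-0.1   0.54  0.06  1.09 -0.    0.41]
arc ang -30.9 r 0.0751 push resist 7.55 radial -0.33
```

move_arm(moves=[[[0.0006,0.0011,0,1,24],[0.0012,0.0023,0,2,24],[0.0012,0.0023,0,2,24]]])

```text
clock: 12.72
eef_pos: [0.603, -0.0598, 0.0831]
tool_rot: [0.237, 0.971, -0.003, -0.001]
ft_force: [-5.9, -8.3, 2.5]
grip_width: 0.0203
grasp_force: 5.0
```

```bash
python3 a2.py l
```

```text
12.72 tcp [ 0.603  -0.0598  0.0831] yawY 62.5 F [-5.88 -8.28  2.45] w 0.0203 j6 [-0.1   0.55  0.07  1.09 -0.    0.38]
arc ang -29.5 r 0.075 push resist 10.1 radial -1.04
```

move_arm(moves=[[[0.0006,0.0011,0,1,24],[0.0006,0.0011,0,1,24]]])

```text
clock: 12.98
eef_pos: [0.6034, -0.059, 0.0831]
tool_rot: [0.229, 0.973, -0.003, -0.001]
ft_force: [-6.3, -10.1, 2.2]
grip_width: 0.0207
grasp_force: 5.4
```

```bash
python3 a2.py l
```

```text
12.97 tcp [ 0.6034 -0.059   0.0831] yawY 63.5 F [ -6.27 -10.08   2.2 ] w 0.0207 j6 [-0.09  0.55  0.07  1.09 -0.01  0.37]
arc ang -28.8 r 0.075 push resist 11.86 radial -0.63
```

move_arm(moves=[[[0,0,0,0,24],[-0.0019,-0.0035,0,0,24],[-0.0036,-0.0066,0,0,30],[-0.0036,-0.0066,0,0,42],[-0.0036,-0.0066,0.02,0,42]]])

```text
clock: 13.6
eef_pos: [0.6005, -0.062, 0.1018]
tool_rot: [0.228, 0.974, 0.0, -0.002]
ft_force: [-0.1, -0.1, -0.0]
grip_width: 0.0357
grasp_force: 0.0
```

move_arm(moves=[[[0,0,0.06,0,42],[0,0,0.11,0,42],[0.03,-0.05,0.13,0,42],[0.05,-0.11,0.13,0,42],[0.05,-0.11,0.13,0,42]]])

```text
clock: 14.22
eef_pos: [0.6525, -0.1766, 0.232]
tool_rot: [0.231, 0.973, -0.0, 0.0]
ft_force: [0.4, 0.8, -1.1]
grip_width: 0.0359
grasp_force: 0.0
```

```bash
python3 - <<'E'
from st import *
st()
T=grab('top')
cv2.imwrite('pics/ct3.png',cv2.resize(T['color'][140:270,270:430],None,fx=3.6,fy=3.6,interpolation=cv2.INTER_CUBIC)[:, :, ::-1])
import pickle;pickle.dump(T,open('d3.pkl','wb'))
E
```

```text
14.22 tcp [ 0.6525 -0.1766  0.232 ] yawY 63.3 F [ 0.41  0.75 -1.08] w 0.0359 j6 [-0.26  0.61  0.58  1.53 -0.    0.2 ]
```

View pics/ct3.png

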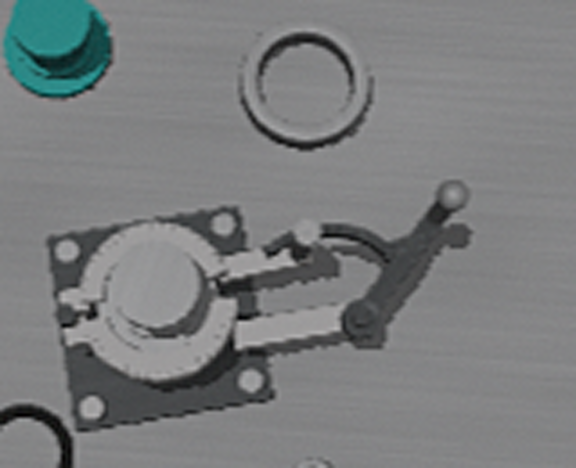

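The jaw now hooks the post (305,232), with the handle ball at (453,193). I check that it has not sprung back.

```bash
python3 - <<'E'
from h import *
import pickle
t=pickle.load(open('d3.pkl','rb'))
c=lambda u,v:(270+u/3.6,140+v/3.6)
H=np.array([.5273,.1429]);P=np.array([.5377,-.0228]);F=np.array([.5392,.0923])
a=lambda v:np.degrees(np.arctan2(v[1],v[0]))
p=onplane(t,*c(305,230),.118)[:2];l=onplane(t,*c(453,193),.118)[:2];g=onplane(t,*c(153,286),.112)[:2]
print('ring',np.radians(a(p-H)+72.6),'handle',a(l-P),'glass',g-F)
E
```

```text
ring 0.05281563499799847 handle -33.10726995722976 glass [0.00061554 0.00159402]
```

```bash
python3 -c "
from workcell import job
print(job.job_done())"
```

```text
the job is handed in; nothing more can be done
None
```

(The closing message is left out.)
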